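# Load the sample chamber and close it up

### The arm

A 7-joint arm with a two-finger parallel gripper is mounted at the origin on the work surface. World frame = base frame: x ahead of the robot, y to its left, z up, the work surface at z = 0. Lengths are in m, angles in degrees, forces in N, time in s.
With the tool pointing down it reaches from about 0.4 to 0.85 m from the base axis. Payload 4.4 kg.
Tool frame: the origin (TCP) lies at the very end of the fingers, on their centre line; the grasp point (between the pads) lies 19 mm behind it; y points along the fingers, x is the direction in which the jaws open and shut, and the axes are right-handed (so a half turn about y gives the same grasp; the last joint's range is limited). The gripper opens to 94 mm and grips with 3 to 60 N. Pads are 16 mm wide; open, the fingers measure 119 mm over their backs; the gripper's body (75 mm by 177 mm) begins 78 mm behind the grasp point.
Start: joints at [65.271, 36.005, 2.206, 86.941, -1.547, 57.084, -1.146], TCP at [0.233, -0.607, 0.205] pointing down, gripper open.
Joint ranges: [-175.42, 175.42], [-21.48, 121.26], [-71.46, 75.88], [10.55, 141.38], [-63.04, 243.04], [13.31, 113.54], [-168.57, 168.57]. Speed limits (degrees/s): [147.25, 147.25, 180, 180, 180, 180, 180].

### API

Orientations are given as [roll, pitch, yaw] about the fixed x, y, z axes, in that order (R = Rz(yaw) Ry(pitch) Rx(roll)).
In Python, from cell import arm gives the robot as it stands.
- The arm moves only by the tool apply_moves, never from a script. Its argument "series" is a list of rows, each a list of 3 entries, a list of its own where there are three numbers: the shift along the tool's x, y, z in m, then the turn, a rotation vector about the tool's x, y, z in rad, then the closure, from 0 (fully open) to 1 (shut). A call has 1 to 5 rows; each row shifts and turns the pose as measured when the row begins, along the tool's axes as they then stand; what a row does not reach is not made up. A row lasts 1/10 s, in which the tool goes at most 50 mm and 8.59 degrees, less where a joint would pass 70% of its speed; a pose out of reach is approached as far as the arm can. A call is refused whole if a number of a shift passes 0.05 or a number of a turn 0.15, either way. A call with a gripper value outside its range is refused whole. The fingers move at their own pace and stop on an object; the grip force is fixed at half the most. Time passes only in rows, so rows that do not move let the fingers close. It gives the time, the measured TCP pose, the force and the opening at its end, in the units of the state.
- arm.state(): the state, without advancing time (a new reading comes with each control period).
- arm.read_camera(name): name is "scene" or "top" or "wrist"; returns the picture (400x640x3 uint8, red, green, blue); there is no depth.
- arm.camera_params(name): a dict with "fx", "fy", "cx", "cy" (pixels), "dist_coeffs" ([k1, k2, p1, p2, k3] as OpenCV has them; the pictures are not rectified), "R" (3x3) and "t" (3): a world point X has camera coordinates R X + t; the wrist camera has in their place "tool_from_camera" (4x4, takes a point from camera to tool coordinates, whose origin is the TCP and whose axes are the tool frame's). Camera axes: x right, y down, z forward; pixel columns grow to the right and rows downward; lengths in m; the calibration is good to about 2 mm. A picture is of the moment at which its call begins: read the wrist's pose just before it. camera_params takes no time and is no camera call.
- arm.finish_job(): hands the job in, once; it reports no verdict.
The state is a dict: "clock": time; "joint_positions": joint angles; "joint_velocities": joint speeds; "effort": joint torques, N m; "position": TCP position; "eef_rot": TCP orientation; "force": force on the tool from outside, world axes, zero at the start; "moment": the same for the moment, N m; "width": opening from 0.0 (shut) to 1.0 (fully open).
Only numpy, scipy, OpenCV 4.12 (cv2) and the standard library are available. Lean on these libraries where they do the work, as an engineer would, in place of code of your own. Each camera call takes 0.05 s, during which the arm holds its last target. There are 200 camera calls.

### The job

Set the sample holder gently, upright, into the bay between the two low ribs on the floor of the open sample chamber and let go of it. Then tip the lid fully shut and, after that, swing the clamp arm over until it lies flat on the lid. Leave everything else on the table where it is.

Things in the scene. Friction and masses are not known exactly. Their poses are not given: they have to be found in the camera images.
- unit: Sample chamber, fixed: open-topped cream metal box, outer 150 (x) x 170 (y) mm, walls 6 mm, on an aluminium plate 190 x 250 x 10 mm (centred at y = +10). Origin: centre of its underside; z up, -x its front. Rim at z = 95 mm, inner floor at z = 16. A black detector tube, 44 mm thick, sticks out 67 mm from the -y wall at z = 52.
- lens (a point): Centre of a fixed black lens inside the chamber, at (-10, 50, 55) mm in its frame: 38 mm across, 10 mm thick along y, top at z = 74 mm.
- bay (a point): Middle of the bay on the inner floor of the chamber, at (-10, -30, 16) mm in the chamber's frame, axes as the chamber's. Two ribs, 12 mm high, run along y on either side, 34 mm apart along x, from y = -45 to +45 mm of this point.
- holder: Sample holder, to be loaded: upright black block 24 (x) x 40 (y) x 60 (z) mm with a round window through its 40 x 60 faces; it belongs in the bay with its 24 mm thickness across the ribs, either way round. About 90 g, loose, standing on the table. Origin: centre of its underside.
- lid (a joint): Angle of the chamber's lid in rad: 0 fully shut, pi/2 upright, more leans back; at most 1.95. Stiff hinge, about 0.35 N m: it stays where it is left. Lid: cream plate 154 x 170 x 8 mm, hinged on the chamber's +x rim, with a black lip, 50 mm wide and 6 mm thick, that sticks out 15 mm beyond the middle of its free edge.
- lid_hinge (a point): Point on the lid's hinge axis, at (79, 0, 99) mm in the chamber's frame; the axis runs along the chamber's y. The plate's mid-plane passes through it.
- lid_edge (a point): Middle of the lid's free edge, on its outer (upper when shut) face, 158 mm from the hinge axis and 4 mm off the mid-plane; moves with the lid. The lip continues 15 mm farther.
- clamp (a joint): Angle of the clamp arm in rad: 0 lies flat across the lid (pointing to the chamber's -y), pi/2 upright, more leans outwards to +y; at most 2.1. Stiff hinge, about 0.18 N m: it stays where it is left. Arm: steel bar 16 wide x 12 thick, reaching 85 mm from its hinge.
- clamp_hinge (a point): Clamp arm's hinge, at (0, 112, 109) mm in the chamber's frame; its axis runs along the chamber's x. It sits on a steel post outside the +y wall, 34 x 20 mm, top at z = 119 mm.
- clamp_tip (a point): End of the clamp arm, 85 mm from the hinge, in the middle of its outer (upper when flat) face; moves with the arm.
- lens_tube: Bystander: upright black cylinder, 38 mm across, 55 mm tall. Origin: centre of its underside.
- mirror_mount: Bystander: mirror mount, steel foot 46 x 30 mm with an upright black plate 44 mm wide, 56 mm tall in all, and two brass screws. Origin: centre of its underside.
- jar: Bystander: amber jar, 44 mm across, 60 mm tall. Origin: centre of its underside.
- post_base: Bystander: steel post 20 mm across on a round foot 48 mm across, 70 mm tall. Origin: centre of its underside.
- optic_case: Bystander: flat grey case 48 x 48 x 22 mm. Origin: centre of its underside.
- lens_post: Bystander standing behind the chamber: round lens 40 mm across on a thin post, foot 44 mm across, 132 mm tall. Origin: centre of its underside.
- screen: Bystander standing behind the chamber: white upright plate 60 mm wide, 70 mm high, 5 mm thick (along its x) on a thin post, square foot 44 mm, 165 mm tall in all. Origin: centre of its underside.
- driver: Bystander lying in front of the chamber: screwdriver, 140 mm long, under 35 mm high, lying along its own x, roughly across the chamber's front. Origin: its middle, on the table.
Things that resemble listed ones, but are neither listed nor needed, are in the scene too. What is shaped like the holder but orange is not meant.

How it is judged (in metres and radians):
On the way, in this order (a step that is already met when the one before it is completed fails the run):
1. the holder stands upright in the bay, released, with the lid still open (x of holder in the frame of bay between -0.008 and 0.008 m and y of holder in the frame of bay between -0.03 and 0.03 m and z of holder in the frame of bay between -0.004 and 0.004 m and angle between holder's own z axis and vertical below 0.12 rad and angle between the x axis of holder and the x axis of unit, either way round below 0.3 rad and contact force between holder and the fingers below 0.1 N and linear speed of holder below 0.02 m/s and value of joint lid above 1 rad), for 0.2 s.
2. the lid is fully shut (within 0.04 rad) (value of joint lid below 0.04 rad), for 0.1 s.
3. the clamp arm lies flat on the lid (within 0.06 rad), with the lid shut (value of joint clamp below 0.06 rad and value of joint lid below 0.04 rad), for 0.1 s.
At the end, for the whole second after the job is handed in: The holder stands at rest on the floor of the bay between the ribs (within 8 mm of the bay's middle across the ribs and 30 mm along them, within 4 mm of floor height, upright within 0.12 rad, square within 0.3 rad), the lid is shut within 0.04 rad and the clamp arm is down within 0.06 rad (all of step 3 and x of holder in the frame of bay between -0.008 and 0.008 m and y of holder in the frame of bay between -0.03 and 0.03 m and z of holder in the frame of bay between -0.004 and 0.004 m and angle between holder's own z axis and vertical below 0.12 rad and angle between the x axis of holder and the x axis of unit, either way round below 0.3 rad and linear speed of holder below 0.02 m/s); the robot touches nothing.
It fails at once if the holder is dropped or thrown into the chamber (faster than 0.7 m/s near the bay) (distance between holder and bay below 0.07 m and linear speed of holder above 0.7 m/s).
It fails at once if a bystander is moved by more than 25 mm (distance of any of lens_tube, mirror_mount, jar, post_base, optic_case, lens_post, screen, driver from where it was at the start of the episode above 0.025 m).
It also fails if it takes over 70 s, if anything falls off the work surface, if the arm or the gripper's body presses on something with over 40 N, if the wrist force passes 120 N, or if a joint passes its speed limit or range.

## Working session

There is one attempt and no reset: what is moved stays moved. The work goes in short steps, Python scripts to look and compute and a tool call to move; the robot and the scene stay as the last step left them, time stands still between calls to the robot, and variables do not carry over. Pictures are saved under pics/ and viewed, about 8 in all and at most 12, crops included, and the job is handed in when it is done.

Besides the shell and the picture viewer there is one more tool, called after ">>>" by a JSON object that holds its "method" and its "body". apply_moves: Moves the arm, as the interface text tells. Its arguments: {"type":"object","properties":{"series":{"type":"array","items":{"type":"array"}}},"required":["series"]}

```bash
mkdir -p pics; ls
python3 - <<'E'
from cell import arm
import cv2
print(arm.state())
for n in ("scene","top"):
    im=arm.read_camera(n); cv2.imwrite(f"pics/{n}0.png",im[:,:,::-1]); p=arm.camera_params(n); print(n,p)
print(arm.camera_params("wrist"))
E
```

```text
pics
{'clock': 0.0, 'joint_positions': array([65.26944506, 36.05814545,  2.20152068, 86.99422786, -1.54835985,
       57.08282926, -1.14677025]), 'joint_velocities': array([-0.02150492,  0.10305972, -0.07542245,  0.0451826 , -0.0088398 ,
       -0.12063569,  0.1054498 ]), 'effort': array([ 3.44271393e-05, -5.49732792e+01,  1.14374422e+00, -1.86640102e+01,
       -5.21977991e-02,  2.37010064e-02,  1.60155851e-04]), 'position': array([ 0.23233331, -0.60636479,  0.20457238]), 'eef_rot': array([-89.99955008,   0.10558037, -69.04022518]), 'force': array([ 0.01458755, -0.97984687, -0.57463457]), 'moment': array([-0.00054424, -0.0416198 , -0.02377561]), 'width': 0.9970945671511231}
scene {'fx': 385.27973491777, 'fy': 385.27973491777, 'cx': 321.38943485050095, 'cy': 199.9432286746791, 'dist_coeffs': array([-0.03328961,  0.        ,  0.        ,  0.        ,  0.        ]), 'R': array([[ 0.07806736,  0.99694557,  0.002239  ],
       [ 0.63519864, -0.04800897, -0.77085526],
       [-0.76839325,  0.06160084, -0.6370064 ]]), 't': array([-0.05377514, -0.28597389,  1.48111701])}
top {'fx': 519.4724
[... 225 characters left out ...]
88],
       [-0.98222608, -0.00100493, -0.18769903],
       [ 0.18767169,  0.01262996, -0.98215061]]), 't': array([0.02165805, 0.5979692 , 1.40204431])}
{'fx': 282.4630176912361, 'fy': 282.4630176912361, 'cx': 319.80134677323025, 'cy': 197.3674394947104, 'dist_coeffs': array([0.00500747, 0.        , 0.        , 0.        , 0.        ]), 'tool_from_camera': array([[ 9.99999642e-01, -6.91003806e-04,  4.88057846e-04,
        -1.88801495e-04],
       [-6.47453100e-04, -2.53798184e-01,  9.67256979e-01,
        -1.79278648e-01],
       [-5.44510059e-04, -9.67256948e-01, -2.53798541e-01,
         7.32008285e-02],
       [ 0.00000000e+00,  0.00000000e+00,  0.00000000e+00,
         1.00000000e+00]])}
```

View pics/scene0.png

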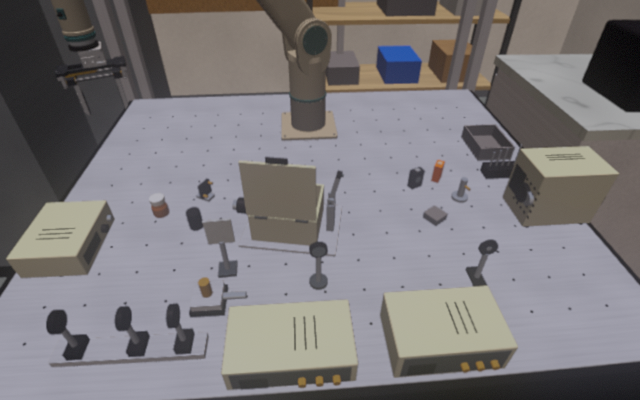

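View pics/top0.png

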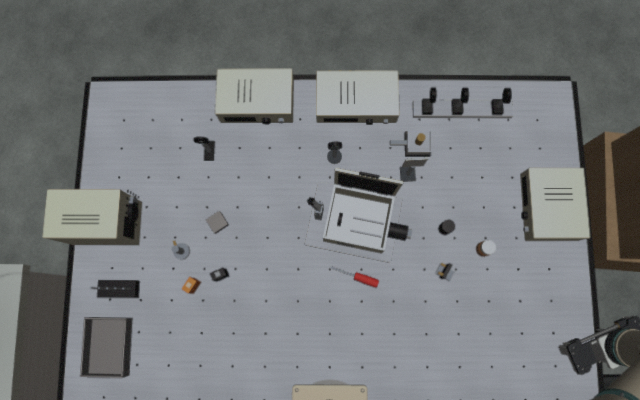

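The scene view shows the holder at about (415,177), the orange decoy at (438,170) and the chamber at (287,210) with its lid leaning open. In the top view the chamber is at (357,222), the holder at (220,273) and the driver at (360,278). I'll zoom in on both.

Run:
```python
import cv2,numpy as np
t=cv2.imread("pics/top0.png"); 
a=cv2.resize(t[160:270,295:425],None,fx=5,fy=5,interpolation=cv2.INTER_CUBIC)
b=cv2.resize(t[258:300,175:237],None,fx=2.4,fy=2.4,interpolation=cv2.INTER_CUBIC)
b=np.clip(b.astype(float)*1.8,0,255).astype(np.uint8)
c=np.zeros((550,800,3),np.uint8); c[:,:650]=a; c[:b.shape[0],650:650+b.shape[1]]=b
cv2.imwrite("pics/crop0.png",c)
```

```text
(no output)
```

View pics/crop0.png

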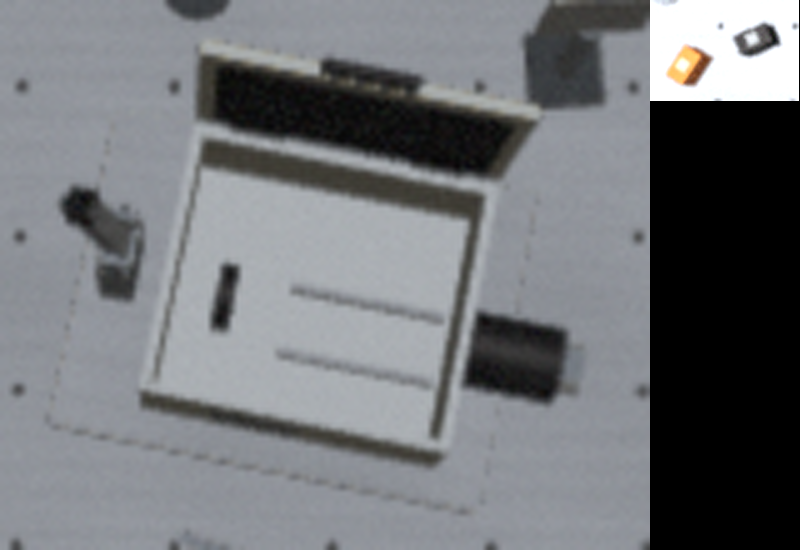

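```bash
cat > h.py <<'E'
import numpy as np,cv2
from scipy.optimize import least_squares
from scipy.spatial.transform import Rotation as Rot
from cell import arm
def KD(p): return np.array([[p['fx'],0,p['cx']],[0,p['fy'],p['cy']],[0,0,1.]]),np.array(p['dist_coeffs'])
def extr(name,st=None):
    p=arm.camera_params(name)
    if name!='wrist': return p,np.array(p['R']),np.array(p['t'])
    T=np.eye(4);T[:3,:3]=Rot.from_euler('xyz',st['eef_rot'],degrees=True).as_matrix();T[:3,3]=st['position']
    C=np.linalg.inv(T@np.array(p['tool_from_camera']));return p,C[:3,:3],C[:3,3]
def ray(name,uv,z,st=None):
    p,R,t=extr(name,st);K,D=KD(p)
    n=cv2.undistortPoints(np.array(uv,float).reshape(-1,1,2),K,D)[:,0]
    d=np.c_[n,np.ones(len(n))]@R;c=-R.T@t
    z=np.broadcast_to(z,(len(n),));return c+d*((z-c[2])/d[:,2])[:,None]
def proj(name,X,st=None):
    p,R,t=extr(name,st);K,D=KD(p)
    return cv2.projectPoints(np.array(X,float).reshape(-1,1,3),cv2.Rodrigues(R)[0],t,K,D)[0][:,0]
E
python3 - <<'E'
from h import *
c=lambda u,v:((u+.5)/5-.5+295,(v+.5)/5-.5+160)
px=[c(140,390),c(440,450),c(291,289),c(442,319),c(277,352),c(430,386),c(47,423),c(480,512)]
M=np.array([[-75,85,95],[-75,-85,95],[9,15,28],[9,-75,28],[-29,15,28],[-29,-75,28],[-95,135,10],[-95,-115,10]])/1e3
W=ray('top',px,M[:,2])
f=lambda q:((Rot.from_euler('z',q[2]).as_matrix()[:2,:2]@M[:,:2].T).T+q[:2]-W[:,:2]).ravel()
s=least_squares(f,[.6,0,-.2]);print("unit",s.x[:2],np.degrees(s.x[2]));print((f(s.x).reshape(-1,2)*1e3).round(1))
im=cv2.imread("pics/top0.png");g=im[258:300,175:237].max(2);m=(g<75).astype(np.uint8)
n,l,st,ce=cv2.connectedComponentsWithStats(m)
for i in range(1,n):
  if st[i,4]>40:
    pts=np.argwhere(l==i)[:,::-1]+[175,258];print(st[i],ray('top',[pts.mean(0)],.05)[0]); P=ray('top',pts,.06)[:,:2]*1e3
    print(cv2.minAreaRect(P.astype(np.float32)))
# lid: edge inner/outer pts, assume along unit x plane
for nm,p in (("lidL",c(200,45)),("lidR",c(540,110)),("clamp",c(78,200)),("driver",(356,277))):
  for z in (0.02,.2,.24,.253): print(nm,z,((Rot.from_euler('z',-s.x[2]).as_matrix()[:2,:2])@(ray('top',[p],z)[0][:2]-s.x[:2])).round(3))
E
```

```text
unit [ 0.55247014 -0.07761952] -11.704833965220955
[[-0.1  1.5]
 [-2.4 -3.6]
 [ 1.7  1.1]
 [ 0.6 -1.3]
 [ 0.7  0.6]
 [ 1.7 -1.1]
 [-0.9  0.5]
 [-1.3  2.2]]
[ 36  10  18  13 118] [0.39828597 0.30318652 0.05      ]
((398.39642333984375, 302.8421630859375), (27.220144271850586, 44.82124328613281), 22.15863609313965)
lidL 0.02 [0.14  0.094]
lidL 0.2 [0.093 0.086]
lidL 0.24 [0.083 0.085]
lidL 0.253 [0.079 0.084]
lidR 0.02 [ 0.142 -0.108]
lidR 0.2 [ 0.095 -0.09 ]
lidR 0.24 [ 0.084 -0.086]
lidR 0.253 [ 0.081 -0.085]
clamp 0.02 [0.035 0.144]
clamp 0.2 [0.001 0.13 ]
clamp 0.24 [-0.006  0.127]
clamp 0.253 [-0.009  0.126]
driver 0.02 [-0.155 -0.028]
driver 0.2 [-0.166 -0.021]
driver 0.24 [-0.168 -0.019]
driver 0.253 [-0.169 -0.019]
```

```bash
cat >> h.py <<'E'
def yawR(y): return Rot.from_euler('z',y,degrees=True)*Rot.from_euler('x',-90,degrees=True)
def plan(wps,n,polar=False,st=None):
    """wps: list of (x,y,z,yaw) from now; n rows per leg; prints tool-frame rows"""
    st=st or arm.state(); e=st['eef_rot']; cur=np.r_[st['position'],e[2]]; R0=Rot.from_euler('xyz',e,degrees=True); p0=cur[:3]
    for w,k in zip(wps,n):
        w=np.array(w,float)
        for i in range(1,k+1):
            a=i/k; q=cur+(w-cur)*a
            if polar:
                r=np.hypot(*cur[:2])*(1-a)+np.hypot(*w[:2])*a; t0=np.arctan2(cur[1],cur[0]); t=t0+(np.arctan2(w[1],w[0])-t0)*a
                q[:2]=r*np.cos(t),r*np.sin(t)
            R1=yawR(q[3]); s=R0.inv().apply(q[:3]-p0); v=(R0.inv()*R1).as_rotvec()
            print([s.round(3).tolist(),v.round(3).tolist()]); R0,p0=R1,q[:3]
        cur=w
E
python3 - <<'E'
from h import *
plan([(.50,-.10,.24,21),(.398,.303,.20,112)],[12,11],True)
E
```

```text
[[-0.014, -0.003, 0.053], [-0.0, -0.131, -0.002]]
[[-0.011, -0.003, 0.053], [0.0, -0.131, 0.0]]
[[-0.009, -0.003, 0.053], [-0.0, -0.131, -0.0]]
[[-0.007, -0.003, 0.052], [0.0, -0.131, 0.0]]
[[-0.004, -0.003, 0.051], [-0.0, -0.131, 0.0]]
[[-0.002, -0.003, 0.05], [0.0, -0.131, 0.0]]
[[0.0, -0.003, 0.05], [-0.0, -0.131, 0.0]]
[[0.002, -0.003, 0.049], [0.0, -0.131, -0.0]]
[[0.004, -0.003, 0.047], [-0.0, -0.131, 0.0]]
[[0.006, -0.003, 0.046], [-0.0, -0.131, 0.0]]
[[0.008, -0.003, 0.045], [0.0, -0.131, 0.0]]
[[0.009, -0.003, 0.044], [0.0, -0.131, 0.0]]
[[0.019, 0.004, 0.034], [0.0, -0.144, 0.0]]
[[0.021, 0.004, 0.033], [0.0, -0.144, -0.0]]
[[0.023, 0.004, 0.031], [0.0, -0.144, 0.0]]
[[0.025, 0.004, 0.03], [-0.0, -0.144, 0.0]]
[[0.027, 0.004, 0.028], [-0.0, -0.144, 0.0]]
[[0.029, 0.004, 0.026], [0.0, -0.144, 0.0]]
[[0.031, 0.004, 0.024], [0.0, -0.144, 0.0]]
[[0.032, 0.004, 0.022], [-0.0, -0.144, 0.0]]
[[0.033, 0.004, 0.02], [-0.0, -0.144, -0.0]]
[[0.035, 0.004, 0.017], [0.0, -0.144, 0.0]]
[[0.036, 0.004, 0.015], [-0.0, -0.144, -0.0]]
```

>>> {"method": "apply_moves", "body": {"series": [[[-0.014,-0.006,0.048],[0,-0.13,0],0],[[-0.011,-0.006,0.048],[0,-0.13,0],0],[[-0.009,-0.006,0.048],[0,-0.13,0],0],[[-0.007,-0.006,0.048],[0,-0.13,0],0],[[-0.004,-0.006,0.049],[0,-0.13,0],0]]}}

```text
clock: 0.6
position: [0.3954, -0.4315, 0.2306]
eef_rot: [-90.2, 0.5, -31.4]
force: [0.7, 0.1, 0.2]
width: 1.003
```

>>> {"method": "apply_moves", "body": {"series": [[[-0.002,-0.003,0.049],[0,-0.13,0],0],[[0,-0.003,0.049],[0,-0.13,0],0],[[0.002,-0.003,0.048],[0,-0.13,0],0],[[0.004,-0.003,0.047],[0,-0.13,0],0],[[0.006,-0.003,0.046],[0,-0.13,0],0]]}}

```text
clock: 1.1
position: [0.4741, -0.1985, 0.2447]
eef_rot: [-89.9, 0.4, 7.6]
force: [1.2, 0.6, 0.6]
width: 0.999
```

Run:
```python
from h import *
s=arm.state();print(s['clock'],s['position'],s['eef_rot'])
plan([(.50,-.05,.24,40),(.398,.303,.20,112)],[5,10],True)
```

```text
1.1 [ 0.47414509 -0.19854543  0.24472761] [-89.86423322   0.4069266    7.58167166]
[[0.013, 0.001, 0.028], [-0.003, -0.113, -0.007]]
[[0.014, 0.001, 0.027], [0.0, -0.113, 0.0]]
[[0.015, 0.001, 0.026], [-0.0, -0.113, 0.0]]
[[0.017, 0.001, 0.025], [0.0, -0.113, 0.0]]
[[0.018, 0.001, 0.024], [0.0, -0.113, 0.0]]
[[0.026, 0.004, 0.027], [0.0, -0.126, -0.0]]
[[0.027, 0.004, 0.026], [0.0, -0.126, -0.0]]
[[0.028, 0.004, 0.025], [0.0, -0.126, -0.0]]
[[0.03, 0.004, 0.023], [-0.0, -0.126, 0.0]]
[[0.031, 0.004, 0.022], [0.0, -0.126, -0.0]]
[[0.032, 0.004, 0.02], [-0.0, -0.126, 0.0]]
[[0.033, 0.004, 0.018], [0.0, -0.126, 0.0]]
[[0.034, 0.004, 0.017], [-0.0, -0.126, -0.0]]
[[0.034, 0.004, 0.015], [0.0, -0.126, 0.0]]
[[0.035, 0.004, 0.013], [-0.0, -0.126, 0.0]]
```

>>> {"method": "apply_moves", "body": {"series": [[[0.013,0.001,0.029],[0,-0.125,-0.007],0],[[0.014,0.001,0.028],[0,-0.125,0],0],[[0.015,0.001,0.027],[0,-0.125,0],0],[[0.017,0.001,0.026],[0,-0.125,0],0],[[0.018,0.001,0.025],[0,-0.125,0],0]]}}

```text
clock: 1.6
position: [0.4935, -0.0347, 0.24]
eef_rot: [-89.8, -0.2, 45.2]
force: [0.7, -0.1, -0.1]
width: 0.999
```

>>> {"method": "apply_moves", "body": {"series": [[[0.026,0.004,0.027],[0,-0.13,0],0],[[0.027,0.004,0.026],[0,-0.13,0],0],[[0.028,0.004,0.025],[0,-0.13,0],0],[[0.03,0.004,0.023],[0,-0.13,0],0],[[0.031,0.004,0.022],[0,-0.13,0],0]]}}

```text
clock: 2.1
position: [0.455, 0.154, 0.2194]
eef_rot: [-90.0, -0.2, 83.8]
force: [-0.3, 0.3, -0.5]
width: 1.0
```

>>> {"method": "apply_moves", "body": {"series": [[[0.032,0.004,0.02],[0,-0.13,0],0.36],[[0.033,0.004,0.018],[0,-0.13,0],0.36],[[0.034,0.004,0.017],[0,-0.13,0],0.36],[[0.034,0.004,0.015],[0,-0.13,0],0.36],[[0.035,0.004,0.013],[0,-0.13,0],0.36]]}}

```text
clock: 2.6
position: [0.3429, 0.312, 0.1985]
eef_rot: [-90.2, -0.3, 122.5]
force: [0.6, 0.0, 1.1]
width: 0.648
```

Run:
```python
from h import *
s=arm.state();im=arm.read_camera('wrist');print(s['clock'],s['position'],s['eef_rot'],s['width'])
cv2.imwrite("pics/w1.png",im[:,:,::-1])
plan([(.398,.303,.20,112)],[3])
print(proj('wrist',[(.398,.303,.06),(.398,.303,0)],s))
```

```text
2.6 [0.34290528 0.3120034  0.19850454] [-90.15524769  -0.25013236 122.54575169] 0.6476177914540632
[[-0.015, -0.0, -0.014], [0.002, 0.066, 0.01]]
[[-0.014, -0.0, -0.015], [-0.0, 0.066, -0.0]]
[[-0.013, -0.0, -0.016], [0.0, 0.066, 0.0]]
[[288.05041161 223.18193498]
 [292.55964898 208.35682836]]
```

View pics/w1.png

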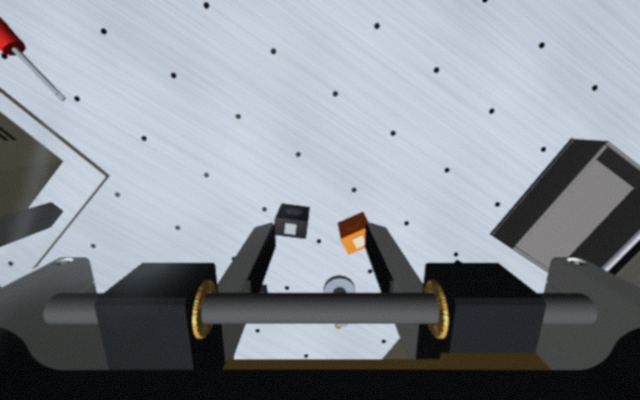

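The wrist view shows the holder at (292,221), with its top face (marker) at about (291,228). That is close to the prediction of (288,223). The orange decoy is at (353,232).

>>> {"method": "apply_moves", "body": {"series": [[[-0.015,0.01,-0.014],[0.002,0.066,0.01],0.36],[[-0.014,0.01,-0.015],[0,0.066,0],0.36],[[-0.013,0.01,-0.016],[0,0.066,0],0.36],[[0,0.01,0],[0,0,0],0.36],[[0,0,0],[0,0,0],0.36]]}}

```text
clock: 3.15
position: [0.3952, 0.3045, 0.1565]
eef_rot: [-89.9, -0.0, 112.1]
force: [-0.6, 0.4, 0.2]
width: 0.641
```

Run:
```python
from h import *
s=arm.state();im=arm.read_camera('wrist')[:,:,::-1];print(s['clock'],s['position'],s['eef_rot'],s['width'])
print(proj('wrist',[(.398,.303,.06),(.398,.303,0)],s))
cv2.imwrite("pics/w2.png",cv2.resize(im[120:320,220:420],None,fx=3,fy=3,interpolation=cv2.INTER_CUBIC))
```

```text
3.15 [0.3951763  0.30454265 0.15651005] [-8.98827368e+01 -1.75817023e-02  1.12090132e+02] 0.6408164231558203
[[317.33463195 201.03372687]
 [317.76777315 187.98939218]]
```

View pics/w2.png

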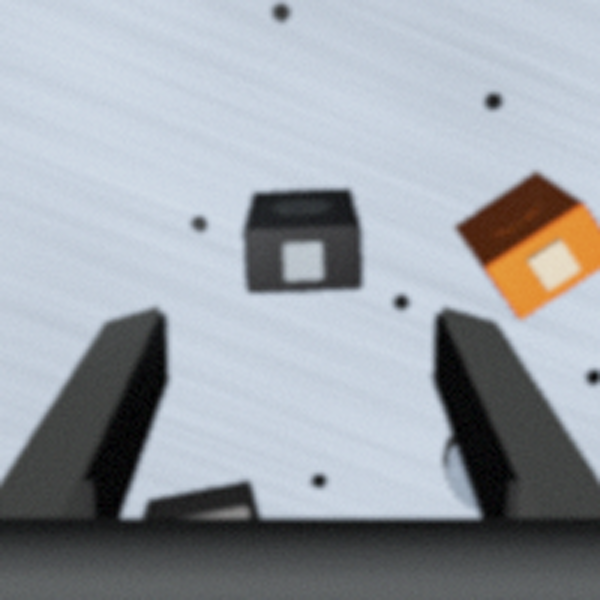

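The top face's corners in the crop are (244,228), (360,226), (361,288) and (249,292). The decoy is clear of the right finger's path.

Run:
```python
from h import *
s=arm.state()
c=np.array([(244,228),(360,226),(361,288),(249,292)],float);px=(c+.5)/3-.5+[220,120]
W=ray('wrist',px,.06,s);ce=W.mean(0);print(W.round(4),ce)
l=(W[1]-W[0]+W[2]-W[3])/2;d=(W[1]-W[2]+W[0]-W[3])/2;print(np.linalg.norm(l),np.linalg.norm(d));y=np.degrees(np.arctan2(l[1],l[0]));y2=np.degrees(np.arctan2(d[1],d[0]))-90;print(y,y2)
plan([(ce[0],ce[1],.11,y),(ce[0],ce[1],.031,y)],[2,3])
```

```text
[[0.3996 0.286  0.06  ]
 [0.3843 0.3219 0.06  ]
 [0.4043 0.3308 0.06  ]
 [0.4201 0.2957 0.06  ]] [0.40205571 0.30861163 0.06      ]
0.03875644306828089 0.02233576270725147
113.65359975939965 -245.2777425675137
[[0.001, 0.024, -0.004], [-0.001, -0.014, 0.0]]
[[0.0, 0.024, -0.004], [-0.0, -0.014, 0.0]]
[[0.0, 0.026, -0.0], [0.0, 0.0, 0.0]]
[[0.0, 0.026, -0.0], [0.0, 0.0, 0.0]]
[[0.0, 0.026, -0.0], [0.0, 0.0, 0.0]]
```

>>> {"method": "apply_moves", "body": {"series": [[[0,0.024,-0.004],[0,-0.016,0],0.36],[[0,0.024,-0.004],[0,-0.016,0],0.36],[[0,0.026,0],[0,0,0],0.36],[[0,0.026,0],[0,0,0],0.36],[[0,0.024,0],[0,0,0],0.36]]}}

```text
clock: 3.7
position: [0.4024, 0.3131, 0.035]
eef_rot: [-90.5, -0.3, 114.5]
force: [0.3, 0.7, -0.5]
width: 0.638
```

Run:
```python
from h import *
s=arm.state();print(s['clock'],s['position'],s['eef_rot'],s['width'],s['force'])
plan([(.402,.3086,.030,114)],[2])
```

```text
3.7 [0.40235223 0.31313859 0.03503475] [-90.48658772  -0.32869362 114.45458191] 0.6382177985274883 [ 0.26378809  0.68807534 -0.46000601]
[[-0.002, 0.002, 0.001], [0.008, 0.004, 0.006]]
[[-0.002, 0.003, 0.001], [0.0, 0.004, 0.0]]
```

>>> {"method": "apply_moves", "body": {"series": [[[-0.002,0.003,0.001],[0.008,0.004,0.006],0.36],[[-0.002,0.002,0.001],[0,0,0],0.36],[[0,0,0],[0,0,0],0.9],[[0,0,0],[0,0,0],0.9],[[0,0,0],[0,0,0],0.9]]}}

```text
clock: 4.2
position: [0.4004, 0.3095, 0.0318]
eef_rot: [-90.0, -0.0, 114.5]
force: [0.3, 0.9, -0.4]
width: 0.427
```

>>> {"method": "apply_moves", "body": {"series": [[[0,0,0],[0,0,0],0.9],[[0,0,0],[0,0,0],0.9],[[0,-0.01,0],[0,0,0],0.9],[[0,-0.02,0],[0,0,0],0.9],[[0,-0.04,0],[0,0,0],0.9]]}}

```text
clock: 4.7
position: [0.3986, 0.3072, 0.1022]
eef_rot: [-89.6, 0.1, 114.5]
force: [0.4, 1.4, -0.8]
width: 0.424
```

Run:
```python
from h import *
plan([(.39,.28,.20,112),(.45,.12,.25,95),(.5366,-.105,.25,78.3)],[3,6,6])
```

```text
[[-0.007, -0.033, 0.007], [-0.007, 0.014, -0.002]]
[[-0.007, -0.033, 0.006], [0.0, 0.014, 0.0]]
[[-0.007, -0.033, 0.006], [-0.0, 0.014, -0.0]]
[[-0.028, -0.008, 0.001], [0.0, 0.049, 0.0]]
[[-0.028, -0.008, -0.001], [0.0, 0.049, 0.0]]
[[-0.028, -0.008, -0.002], [-0.0, 0.049, -0.0]]
[[-0.028, -0.008, -0.003], [0.0, 0.049, 0.0]]
[[-0.028, -0.008, -0.005], [0.0, 0.049, -0.0]]
[[-0.028, -0.008, -0.006], [-0.0, 0.049, -0.0]]
[[-0.039, -0.0, -0.011], [0.0, 0.049, 0.0]]
[[-0.038, -0.0, -0.013], [0.0, 0.049, 0.0]]
[[-0.037, 0.0, -0.015], [0.0, 0.049, 0.0]]
[[-0.037, 0.0, -0.017], [0.0, 0.049, -0.0]]
[[-0.036, -0.0, -0.018], [-0.0, 0.049, 0.0]]
[[-0.035, 0.0, -0.02], [0.0, 0.049, -0.0]]
```

>>> {"method": "apply_moves", "body": {"series": [[[-0.007,-0.035,0.006],[-0.007,0.014,0],0.9],[[-0.007,-0.035,0.006],[0,0.014,0],0.9],[[-0.007,-0.035,0.006],[0,0.014,0],0.9],[[-0.028,-0.01,0.001],[0,0.049,0],0.9],[[-0.028,-0.01,-0.001],[0,0.049,0],0.9]]}}

```text
clock: 5.2
position: [0.4083, 0.2323, 0.2387]
eef_rot: [-90.4, -0.2, 106.8]
force: [0.1, -0.5, -1.3]
width: 0.425
```

>>> {"method": "apply_moves", "body": {"series": [[[-0.028,-0.009,-0.002],[0,0.049,0],0.9],[[-0.028,-0.009,-0.003],[0,0.049,0],0.9],[[-0.028,-0.009,-0.005],[0,0.049,0],0.9],[[-0.028,-0.008,-0.006],[0,0.049,0],0.9],[[-0.035,0,-0.011],[0,0.049,0],0.9]]}}

```text
clock: 5.7
position: [0.4616, 0.0892, 0.2802]
eef_rot: [-90.6, -0.4, 92.6]
force: [0.8, 0.9, -0.6]
width: 0.422
```

Run:
```python
from h import *
s=arm.state();print(s['clock'],s['position'],s['eef_rot'],s['width'])
plan([(.5366,-.105,.25,78.3)],[5])
```

```text
5.7 [0.46162835 0.08924427 0.28016671] [-90.6292971   -0.35658624  92.59039457] 0.4220989773398465
[[-0.04, 0.006, -0.013], [0.011, 0.05, 0.006]]
[[-0.039, 0.006, -0.015], [0.0, 0.05, -0.0]]
[[-0.038, 0.006, -0.017], [-0.0, 0.05, 0.0]]
[[-0.037, 0.006, -0.019], [0.0, 0.05, -0.0]]
[[-0.036, 0.006, -0.021], [-0.0, 0.05, -0.0]]
```

>>> {"method": "apply_moves", "body": {"series": [[[-0.04,0.006,-0.013],[0.011,0.05,0.006],0.9],[[-0.039,0.006,-0.015],[0,0.05,0],0.9],[[-0.038,0.006,-0.017],[0,0.05,0],0.9],[[-0.037,0.006,-0.019],[0,0.05,0],0.9],[[-0.036,0.006,-0.021],[0,0.05,0],0.9]]}}

```text
clock: 6.2
position: [0.537, -0.1112, 0.2546]
eef_rot: [-90.3, -0.1, 78.0]
force: [1.1, -0.4, -1.1]
width: 0.421
```

>>> {"method": "apply_moves", "body": {"series": [[[0,0,0],[0,0,0],0.9]]}}

```text
clock: 6.3
position: [0.5372, -0.1182, 0.2535]
eef_rot: [-90.2, 0.1, 77.4]
force: [-0.3, 0.2, -1.0]
width: 0.422
```

Run:
```python
from h import *
s=arm.state();im=arm.read_camera('wrist')[:,:,::-1].copy();print(s['clock'],s['position'],s['eef_rot'],s['width'])
U=np.array([.5525,-.0776,0]);R=Rot.from_euler('z',-11.7,degrees=True)
M=np.array([[-75,85,95],[-75,-85,95],[-75,0,95],[7,15,28],[7,-75,28],[-27,15,28],[-27,-75,28],[-10,-30,16],[-69,-79,95],[-69,79,95]])/1e3
P=proj('wrist',R.apply(M)+U,s);print(P.round(0).tolist())
big=cv2.resize(im,(800,500),interpolation=cv2.INTER_CUBIC)
for p in P: cv2.circle(big,tuple(int(round(v*1.25)) for v in p),2,(0,0,255),-1)
cv2.imwrite("pics/w3.png",big);plan([(.5366,-.105,.25,78.3)],[2])
```

```text
6.3 [ 0.53715692 -0.11817036  0.25347856] [-9.02085640e+01  5.07660035e-02  7.74201386e+01] 0.4224054939035862
[[430.0, 126.0], [283.0, 128.0], [356.0, 127.0], [360.0, 184.0], [298.0, 185.0], [360.0, 161.0], [297.0, 162.0], [329.0, 172.0], [288.0, 134.0], [424.0, 131.0]]
[[0.005, 0.002, 0.001], [0.003, -0.005, 0.001]]
[[0.005, 0.002, 0.001], [0.0, -0.005, -0.0]]
```

View pics/w3.png

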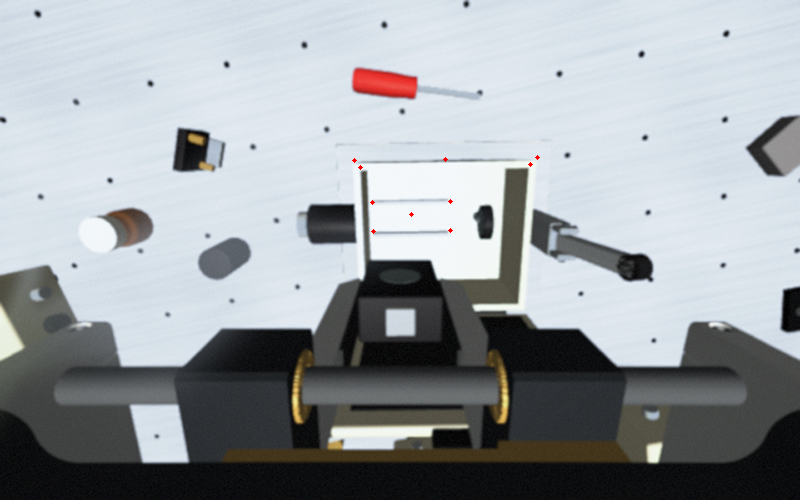

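The projected rib ends and rim corners land on the picture within about 2 px: ribs at y=201 and 231, corners at (353,160) and (537,157) in the viewed scale. So the chamber pose holds, and I'll descend.

Run:
```python
from h import *
plan([(.5358,-.105,.25,78.3),(.5358,-.105,.13,78.3)],[1,4])
```

```text
[[0.009, 0.004, 0.003], [0.003, -0.011, 0.001]]
[[0.0, 0.03, -0.0], [0.0, 0.0, 0.0]]
[[0.0, 0.03, -0.0], [0.0, 0.0, 0.0]]
[[0.0, 0.03, -0.0], [0.0, 0.0, 0.0]]
[[0.0, 0.03, -0.0], [0.0, 0.0, 0.0]]
```

>>> {"method": "apply_moves", "body": {"series": [[[0.01,0.004,0.003],[0.003,-0.012,0],0.9],[[0,0,0],[0,0,0],0.9],[[0,0.03,0],[0,0,0],0.9],[[0,0.03,0],[0,0,0],0.9],[[0,0.02,0],[0,0,0],0.9]]}}

```text
clock: 6.85
position: [0.5376, -0.0938, 0.1735]
eef_rot: [-90.5, -0.3, 79.2]
force: [0.5, -0.7, -0.5]
width: 0.424
```

Run:
```python
from h import *
s=arm.state();print(s['clock'],s['position'],s['eef_rot'],s['width'])
plan([(.5358,-.105,.09,78.3),(.5358,-.105,.057,78.3)],[3,2])
```

```text
6.85 [ 0.53756626 -0.09379829  0.17345212] [-90.50794543  -0.29438195  79.20388204] 0.4239041017064052
[[-0.004, 0.028, 0.0], [0.009, 0.005, 0.005]]
[[-0.004, 0.028, -0.0], [0.0, 0.005, 0.0]]
[[-0.004, 0.028, -0.0], [0.0, 0.005, 0.0]]
[[0.0, 0.016, -0.0], [0.0, 0.0, 0.0]]
[[0.0, 0.016, -0.0], [0.0, 0.0, 0.0]]
```

>>> {"method": "apply_moves", "body": {"series": [[[-0.003,0.025,0],[0.009,0.005,0.005],0.9],[[-0.003,0.025,0],[0,0.004,0],0.9],[[-0.002,0.015,0],[0,0.004,0],0.9],[[0,0,0],[0,0,0],0.9],[[0,0,0],[0,0,0],0.9]]}}

```text
clock: 7.35
position: [0.5343, -0.0914, 0.1069]
eef_rot: [-89.8, -0.2, 79.4]
force: [0.6, 0.1, -0.6]
width: 0.42
```

Run:
```python
from h import *
s=arm.state();print(s['clock'],s['position'],s['eef_rot'],s['width'])
plan([(.5358,-.105,.08,78.3),(.5358,-.105,.055,78.3)],[2,2])
```

```text
7.35 [ 0.5342795  -0.09144712  0.10689011] [-89.82506762  -0.18539588  79.42922088] 0.4195000340493053
[[-0.007, 0.013, -0.002], [-0.003, 0.01, 0.003]]
[[-0.007, 0.013, -0.002], [0.0, 0.01, 0.0]]
[[0.0, 0.012, -0.0], [0.0, 0.0, 0.0]]
[[0.0, 0.013, -0.0], [0.0, 0.0, 0.0]]
```

>>> {"method": "apply_moves", "body": {"series": [[[-0.008,0.008,-0.002],[-0.003,0.012,0.003],0.9],[[-0.005,0.008,-0.001],[0,0.006,0],0.9],[[0,0.008,0],[0,0,0],0.9],[[0,0,0],[0,0,0],0.9],[[0,0,0],[0,0,0],0.9]]}}

```text
clock: 7.85
position: [0.5369, -0.1052, 0.0839]
eef_rot: [-90.3, -0.0, 78.4]
force: [-0.2, 0.3, -1.9]
width: 0.426
```

Run:
```python
from h import *
s=arm.state();print(s['clock'],s['position'],s['eef_rot'],s['width'])
plan([(.5358,-.105,.055,78.3)],[2])
```

```text
7.85 [ 0.53686535 -0.10517172  0.08392447] [-9.03095363e+01 -7.19441927e-03  7.83908251e+01] 0.42554577321725845
[[-0.0, 0.014, 0.001], [0.005, 0.001, 0.0]]
[[-0.0, 0.014, 0.001], [0.0, 0.001, 0.0]]
```

>>> {"method": "apply_moves", "body": {"series": [[[0,0.012,0.001],[0.005,0,0],0.9],[[0,0.01,0],[0,0,0],0.9],[[0,0.004,0],[0,0,0],0.9],[[0,0,0],[0,0,0],0.9]]}}

```text
clock: 8.25
position: [0.5359, -0.1047, 0.0556]
eef_rot: [-90.0, -0.0, 78.4]
force: [-0.6, -0.7, -1.6]
width: 0.425
```

>>> {"method": "apply_moves", "body": {"series": [[[0,0.003,0],[0,0,0],0.9],[[0,0.002,0],[0,0,0],0.9],[[0,0.001,0],[0,0,0],0.9],[[0,0,0],[0,0,0],0.9]]}}

```text
clock: 8.65
position: [0.5361, -0.1045, 0.0491]
eef_rot: [-90.0, -0.0, 78.4]
force: [0.9, -0.4, -0.3]
width: 0.422
```

>>> {"method": "apply_moves", "body": {"series": [[[0,0.001,0],[0,0,0],0.9],[[0,0,0],[0,0,0],0.9],[[0,0,0],[0,0,0],0.35],[[0,0,0],[0,0,0],0.35],[[0,0,0],[0,0,0],0.35]]}}

```text
clock: 9.15
position: [0.5369, -0.1045, 0.0489]
eef_rot: [-90.1, -0.0, 78.4]
force: [-0.1, -0.7, 0.1]
width: 0.633
```

>>> {"method": "apply_moves", "body": {"series": [[[0,0,0],[0,0,0],0.35],[[0,-0.015,0],[0,0,0],0.35],[[0,-0.03,0],[0,0,0],0.35],[[0,-0.03,0],[0,0,0],0.35],[[0,-0.03,0],[0,0,0],0.35]]}}

```text
clock: 9.65
position: [0.5335, -0.1042, 0.1533]
eef_rot: [-89.6, -0.0, 78.5]
force: [1.1, -0.2, -0.1]
width: 0.652
```

Run:
```python
from h import *
s=arm.state();im=arm.read_camera('wrist')[:,:,::-1].copy();print(s['clock'],s['position'],s['eef_rot'],s['width'])
U=np.array([.5525,-.0776,0]);R=Rot.from_euler('z',-11.7,degrees=True)
M=np.array([[-10+a*12,-30+b*20,76] for a in(-1,1) for b in (-1,1)])/1e3
P=proj('wrist',R.apply(M)+U,s);print(P.round(1).tolist())
x0,y0=int(P[:,0].mean())-80,max(0,int(P[:,1].mean())-75)
cv2.imwrite("pics/w4.png",cv2.resize(im[y0:y0+150,x0:x0+160],None,fx=4,fy=4,interpolation=cv2.INTER_CUBIC));print(x0,y0,((P-[x0,y0]+.5)*4-.5).round())
```

```text
9.65 [ 0.53350911 -0.10415693  0.15330477] [-8.95789894e+01 -3.53045861e-02  7.84757891e+01] 0.6518688133741435
[[298.5, 195.6], [341.2, 195.7], [298.9, 219.9], [340.7, 220.0]]
239 132 [[240. 256.]
 [410. 256.]
 [241. 353.]
 [408. 354.]]
```

View pics/w4.png

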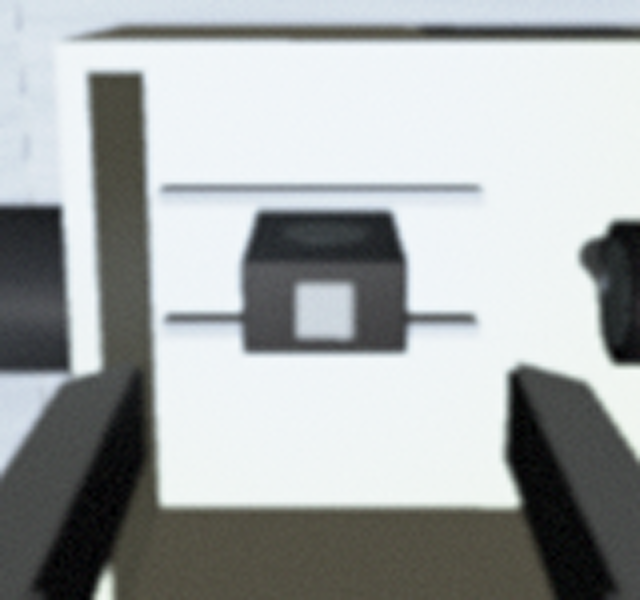

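The holder is released upright between the ribs, with its top at (245–407, 260–352) in the crop against a predicted (240–410, 256–354). Next is the lid, so I'll go up and over behind it.

```bash
cat >> h.py <<'E'
U=np.array([.5525,-.0776,0]);RU=Rot.from_euler('z',-11.7,degrees=True)
def unit(s): print(s['clock'],'unit mm',(RU.inv().apply(s['position']-U)*1e3).round(1),s['eef_rot'].round(1),s['force'].round(1))
def planu(w,n): plan([tuple(RU.apply(np.array(q)/1e3)+U)+(78.3,) for q in w],n)
E
python3 - <<'E'
from h import *
unit(arm.state());planu([(-13,-25,310),(120,-15,310),(120,-15,230)],[4,4,3])
E
```

```text
9.7 unit mm [-10.1 -29.1 157.9] [-90.   -0.1  78.5] [0.9 0.6 2.9]
[[0.001, -0.038, 0.001], [0.001, 0.001, 0.001]]
[[0.001, -0.038, 0.001], [0.0, 0.001, 0.0]]
[[0.001, -0.038, 0.001], [0.0, 0.001, -0.0]]
[[0.001, -0.038, 0.001], [0.0, 0.001, -0.0]]
[[0.003, -0.0, -0.033], [0.0, 0.0, 0.0]]
[[0.002, -0.0, -0.033], [0.0, 0.0, 0.0]]
[[0.002, -0.0, -0.033], [0.0, 0.0, 0.0]]
[[0.003, -0.0, -0.033], [0.0, 0.0, 0.0]]
[[0.0, 0.027, -0.0], [0.0, 0.0, 0.0]]
[[0.0, 0.027, -0.0], [0.0, 0.0, 0.0]]
[[0.0, 0.027, -0.0], [0.0, 0.0, 0.0]]
```

>>> {"method": "apply_moves", "body": {"series": [[[0.001,-0.038,0.001],[0,0,0],0.35],[[0.001,-0.038,0.001],[0,0,0],0.5],[[0.001,-0.038,0.001],[0,0,0],1],[[0.001,-0.038,0.001],[0,0,0],1],[[0,0,0],[0,0,0],1]]}}

```text
clock: 10.2
position: [0.5336, -0.099, 0.3172]
eef_rot: [-90.2, -0.0, 78.5]
force: [-0.2, -0.4, -0.6]
width: 0.344
```

>>> {"method": "apply_moves", "body": {"series": [[[0.002,0,-0.033],[0,0,0],1],[[0.002,0,-0.033],[0,0,0],1],[[0.002,0,-0.033],[0,0,0],1],[[0.002,0,-0.025],[0,0,0],1],[[0,0,0],[0,0,0],1]]}}

```text
clock: 10.7
position: [0.6586, -0.1179, 0.3152]
eef_rot: [-90.1, 0.3, 78.4]
force: [0.5, -0.5, 0.3]
width: 0.004
```

Run:
```python
from h import *
s=arm.state();unit(s);print(s['width'],s['joint_positions'].round(0));planu([(125,-15,310),(125,-15,230)],[1,3])
im=arm.read_camera('wrist')[:,:,::-1];t=arm.read_camera('scene')[:,:,::-1]
c=np.zeros((300,800,3),np.uint8);c[:250,:400]=cv2.resize(im,(400,250));c[:,400:]=cv2.resize(t[120:270,180:380],(400,300),interpolation=cv2.INTER_CUBIC)
cv2.imwrite("pics/c5.png",c)
```

```text
10.7 unit mm [112.  -17.9 315.2] [-90.1   0.3  78.4] [ 0.5 -0.5  0.3]
0.003987530293700259 [ 28.  37. -40.  74.  24.  77.  68.]
[[0.003, 0.005, -0.013], [0.002, 0.002, -0.005]]
[[0.0, 0.027, -0.0], [0.0, 0.0, 0.0]]
[[0.0, 0.027, -0.0], [0.0, 0.0, 0.0]]
[[0.0, 0.027, -0.0], [0.0, 0.0, 0.0]]
```

View pics/c5.png

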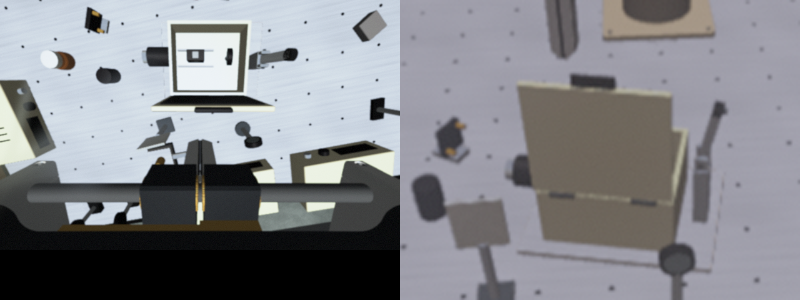

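The wrist view shows the holder at (195,56) inside the chamber. The lid edge is at y≈107, with the closed fingers beyond it at (200,150). In the scene crop the fingertips are at (562,55), behind the lid. I'll go down and push.

>>> {"method": "apply_moves", "body": {"series": [[[0.002,0.005,-0.01],[0,0,0],1],[[0,0.027,0],[0,0,0],1],[[0,0.027,0],[0,0,0],1],[[0,0.025,0],[0,0,0],1],[[0,0,0],[0,0,0],1]]}}

```text
clock: 11.3
position: [0.6644, -0.1181, 0.23]
eef_rot: [-90.1, 0.4, 78.5]
force: [-0.7, -0.8, 0.4]
width: 0.006
```

Run:
```python
from h import *
s=arm.state();unit(s)
H=np.array([79,99]);w=[]
for th in (90,75,60,45,30,15,5):
    a=np.radians(th);C=H+135*np.array([-np.cos(a),np.sin(a)])+4*np.array([np.sin(a),np.cos(a)]);w.append((C[0]+10,-15,C[1]))
print(np.round(w));planu(w,[1]*7)
```

```text
11.3 unit mm [117.8 -17.  230. ] [-90.1   0.4  78.5] [-0.7 -0.8  0.4]
[[ 93. -15. 234.]
 [ 58. -15. 230.]
 [ 25. -15. 218.]
 [ -4. -15. 197.]
 [-26. -15. 170.]
 [-40. -15. 138.]
 [-45. -15. 115.]]
[[0.002, -0.004, 0.025], [0.001, 0.004, -0.008]]
[[-0.0, 0.004, 0.035], [0.0, 0.0, 0.0]]
[[-0.0, 0.013, 0.033], [0.0, 0.0, 0.0]]
[[0.0, 0.021, 0.029], [0.0, 0.0, 0.0]]
[[-0.0, 0.027, 0.022], [0.0, 0.0, 0.0]]
[[0.0, 0.032, 0.014], [0.0, 0.0, 0.0]]
[[-0.0, 0.023, 0.005], [0.0, 0.0, 0.0]]
```

>>> {"method": "apply_moves", "body": {"series": [[[0.001,-0.002,0.02],[0,0.004,-0.008],1],[[0,0,0.02],[0,0,0],1],[[0,0.002,0.02],[0,0,0],1],[[0,0.007,0.02],[0,0,0],1],[[0,0.007,0.018],[0,0,0],1]]}}

```text
clock: 11.8
position: [0.5743, -0.098, 0.2214]
eef_rot: [-91.2, -0.1, 78.2]
force: [3.0, -0.6, -1.1]
width: 0.006
```

Run:
```python
from h import *
unit(arm.state())
```

```text
11.8 unit mm [ 25.5 -15.5 221.4] [-91.2  -0.1  78.2] [ 3.  -0.6 -1.1]
```

>>> {"method": "apply_moves", "body": {"series": [[[0,0.012,0.015],[0.015,0,0],1],[[0,0.012,0.014],[0,0,0],1],[[0,0.014,0.011],[0,0,0],1],[[0,0.014,0.011],[0,0,0],1],[[0,0.016,0.007],[0,0,0],1]]}}

```text
clock: 12.3
position: [0.5234, -0.0867, 0.1618]
eef_rot: [-91.6, 0.0, 78.2]
force: [-0.3, -0.5, 1.9]
width: 0.005
```

Run:
```python
from h import *
unit(arm.state())
```

```text
12.3 unit mm [-26.7 -14.8 161.8] [-91.6   0.   78.2] [-0.3 -0.5  1.9]
```

>>> {"method": "apply_moves", "body": {"series": [[[0,0.015,0.006],[0.02,0,0],1],[[0,0.015,0.005],[0,0,0],1],[[0,0.014,0.003],[0,0,0],1],[[0,0.01,0],[0,0,0],1],[[0,0.004,0],[0,0,0],1]]}}

```text
clock: 12.8
position: [0.512, -0.0845, 0.1045]
eef_rot: [-90.6, 0.1, 78.2]
force: [-1.1, 0.7, 1.2]
width: 0.005
```

>>> {"method": "apply_moves", "body": {"series": [[[0,0.004,0],[0,0,0],1],[[0,0.003,0],[0,0,0],1]]}}

```text
clock: 13.0
position: [0.5123, -0.0846, 0.1028]
eef_rot: [-90.7, 0.4, 78.2]
force: [-11.7, 1.0, 40.9]
width: 0.004
```

Run:
```python
from h import *
unit(arm.state())
```

```text
13.0 unit mm [-37.9 -15.  102.8] [-90.7   0.4  78.2] [-11.7   1.   40.9]
```

The lid is shut: the tip is at z=102.8 mm (the lid's top is at 103), with 41 N against the stop. Next I'll back off and go round outside the clamp arm.

>>> {"method": "apply_moves", "body": {"series": [[[0,-0.008,0],[0,0,0],1],[[0,-0.04,0],[0,0,0],1],[[0,-0.04,0],[0,0,0],1],[[0,-0.04,0],[0,0,0],1],[[0,-0.03,0],[0,0,0],1]]}}

```text
clock: 13.5
position: [0.5115, -0.0824, 0.2664]
eef_rot: [-90.6, 0.4, 78.3]
force: [-0.2, 0.7, -0.7]
width: 0.002
```

Run:
```python
from h import *
s=arm.state();unit(s);planu([(0,170,265),(0,170,178)],[5,3])
im=arm.read_camera('wrist')[:,:,::-1]
cv2.imwrite("pics/w6.png",im)
print(proj('wrist',RU.apply(np.array([(0,112,109),(0,126,192),(0,130,192),(0,140,189),(0,146,187),(-79,0,103)])/1e3)+U,s).round(0).tolist())
```

```text
13.5 unit mm [-39.2 -13.  266.4] [-90.6   0.4  78.3] [-0.2  0.7 -0.7]
[[0.037, 0.0, -0.008], [0.01, -0.0, -0.007]]
[[0.037, 0.0, -0.008], [0.0, -0.0, 0.0]]
[[0.037, 0.0, -0.008], [-0.0, -0.0, -0.0]]
[[0.037, 0.0, -0.008], [-0.0, -0.0, 0.0]]
[[0.037, 0.0, -0.008], [0.0, -0.0, -0.0]]
[[0.0, 0.029, -0.0], [0.0, 0.0, 0.0]]
[[0.0, 0.029, -0.0], [0.0, 0.0, 0.0]]
[[0.0, 0.029, -0.0], [0.0, 0.0, 0.0]]
[[421.0, 215.0], [465.0, 243.0], [469.0, 243.0], [478.0, 242.0], [483.0, 241.0], [332.0, 151.0]]
```

View pics/w6.png

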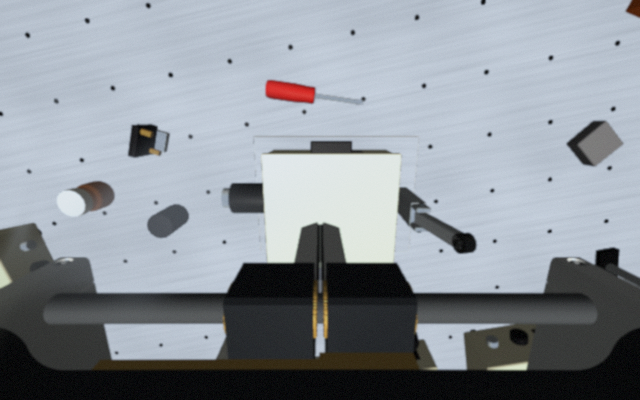

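The lid is shut, with its free edge at row 152 against a predicted 151. The clamp tip at (463,243) puts it at unit y≈127 and about 1.75 rad.

>>> {"method": "apply_moves", "body": {"series": [[[0.037,0,-0.008],[0.01,0,-0.007],1],[[0.037,0,-0.008],[0,0,0],1],[[0.037,0,-0.008],[0,0,0],1],[[0.037,0,-0.008],[0,0,0],1],[[0.037,0,-0.006],[0,0,0],1]]}}

```text
clock: 14.05
position: [0.5964, 0.0874, 0.2748]
eef_rot: [-91.0, 0.2, 77.3]
force: [0.4, -1.3, 0.6]
width: 0.006
```

>>> {"method": "apply_moves", "body": {"series": [[[0,0,0],[0,0,0],1],[[0,0,0],[0,0,0],1]]}}

```text
clock: 14.25
position: [0.5977, 0.0948, 0.275]
eef_rot: [-91.1, -0.1, 77.8]
force: [0.3, -0.5, -0.4]
width: 0.008
```

Run:
```python
from h import *
s=arm.state();unit(s);planu([(0,172,178)],[4])
```

```text
14.25 unit mm [  9.3 178.  275. ] [-91.1  -0.1  77.8] [ 0.3 -0.5 -0.4]
[[-0.002, 0.024, 0.003], [0.018, -0.002, 0.002]]
[[-0.002, 0.024, 0.002], [0.0, -0.002, -0.0]]
[[-0.002, 0.024, 0.002], [-0.0, -0.002, 0.0]]
[[-0.002, 0.024, 0.002], [0.0, -0.002, -0.0]]
```

>>> {"method": "apply_moves", "body": {"series": [[[-0.002,0.024,0.003],[0.018,-0.002,0.002],1],[[-0.001,0.024,0.003],[0,0,0],1],[[-0.001,0.024,0.002],[0,0,0],1],[[-0.001,0.02,0.001],[0,0,0],1],[[0,0,0],[0,0,0],1]]}}

```text
clock: 14.75
position: [0.5865, 0.0834, 0.1762]
eef_rot: [-89.8, 0.3, 77.5]
force: [-1.4, 0.0, -0.4]
width: 0.007
```

Run:
```python
from h import *
s=arm.state();unit(s)
H=np.array([112,109]);w=[]
for th in (100,85,70,55,40,25,10,2):
    a=np.radians(th);C=H+70*np.array([-np.cos(a),np.sin(a)])+6*np.array([np.sin(a),np.cos(a)]);w.append((0,C[0]+13,C[1]))
print(np.round(w));planu(w,[1]*8)
```

```text
14.75 unit mm [  0.7 164.5 176.2] [-89.8   0.3  77.5] [-1.4  0.  -0.4]
[[  0. 143. 177.]
 [  0. 125. 179.]
 [  0. 107. 177.]
 [  0.  90. 170.]
 [  0.  75. 159.]
 [  0.  64. 144.]
 [  0.  57. 127.]
 [  0.  55. 117.]]
[[-0.021, -0.001, 0.0], [-0.003, -0.015, -0.005]]
[[-0.018, -0.002, -0.0], [0.0, 0.0, 0.0]]
[[-0.018, 0.002, 0.0], [0.0, 0.0, 0.0]]
[[-0.017, 0.007, -0.0], [0.0, 0.0, 0.0]]
[[-0.015, 0.011, 0.0], [0.0, 0.0, 0.0]]
[[-0.011, 0.015, 0.0], [0.0, 0.0, 0.0]]
[[-0.007, 0.017, -0.0], [0.0, 0.0, 0.0]]
[[-0.002, 0.01, 0.0], [0.0, 0.0, 0.0]]
```

>>> {"method": "apply_moves", "body": {"series": [[[-0.018,0,0],[-0.003,-0.013,-0.005],1],[[-0.018,0,0],[0,0,0],1],[[-0.016,0,0],[0,0,0],1],[[-0.015,0.003,0],[0,0,0],1],[[0,0,0],[0,0,0],1]]}}

```text
clock: 15.25
position: [0.5725, 0.0157, 0.1736]
eef_rot: [-90.0, -0.4, 78.1]
force: [-0.6, -0.5, -0.2]
width: 0.008
```

Run:
```python
from h import *
unit(arm.state())
```

```text
15.25 unit mm [  0.6  95.5 173.6] [-90.   -0.4  78.1] [-0.6 -0.5 -0.2]
```

>>> {"method": "apply_moves", "body": {"series": [[[-0.012,0.005,0],[0,0,0.007],1],[[-0.012,0.008,0],[0,0,0],1]]}}

```text
clock: 15.45
position: [0.5684, -0.0064, 0.1614]
eef_rot: [-90.2, -0.1, 78.2]
force: [-0.6, 3.1, 0.2]
width: 0.005
```

Run:
```python
from h import *
s=arm.state();unit(s)
im=arm.read_camera('wrist')[:,:,::-1];t=arm.read_camera('scene')[:,:,::-1]
c=np.zeros((300,800,3),np.uint8);c[:250,:400]=cv2.resize(im,(400,250));c[:,400:]=cv2.resize(t[120:270,220:420],(400,300),interpolation=cv2.INTER_CUBIC)
cv2.imwrite("pics/c7.png",c)
```

```text
15.45 unit mm [  1.1  72.9 161.4] [-90.2  -0.1  78.2] [-0.6  3.1  0.2]
```

View pics/c7.png

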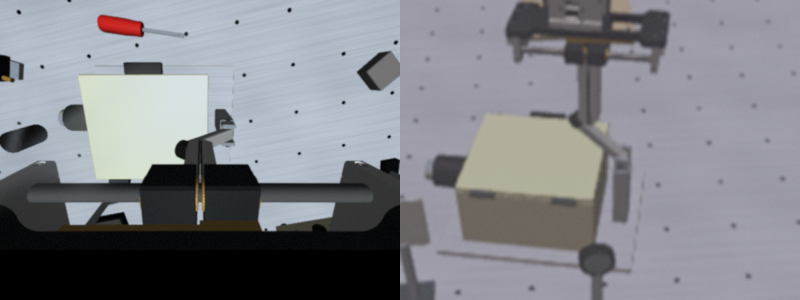

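The clamp arm is now leaning inward at roughly 40–45° (seen at (590,135) in the scene crop), with the fingertips on its outer face. I'll keep going.

>>> {"method": "apply_moves", "body": {"series": [[[-0.01,0.012,0],[0,0,0],1],[[-0.006,0.013,0],[0,0,0],1],[[-0.003,0.013,0],[0,0,0],1],[[0,0.008,0],[0,0,0],1]]}}

```text
clock: 15.95
position: [0.5647, -0.0302, 0.1136]
eef_rot: [-90.2, 0.2, 78.0]
force: [-17.8, -2.6, 84.2]
width: 0.003
```

Run:
```python
from h import *
unit(arm.state())
```

```text
15.95 unit mm [  2.3  48.9 113.6] [-90.2   0.2  78. ] [-17.8  -2.6  84.2]
```

>>> {"method": "apply_moves", "body": {"series": [[[0,-0.01,0],[0,0,0],1],[[0,-0.04,0],[0,0,0],1],[[0,-0.05,0],[0,0,0],1],[[0,-0.04,0],[0,0,0],1],[[0,0,0],[0,0,0],1]]}}

```text
clock: 16.45
position: [0.5628, -0.0299, 0.2527]
eef_rot: [-89.8, 0.3, 78.1]
force: [0.5, 0.1, -0.7]
width: 0.004
```

Run:
```python
from h import *
s=arm.state();unit(s)
im=arm.read_camera('wrist')[:,:,::-1];t=arm.read_camera('scene')[:,:,::-1]
c=np.zeros((500,800,3),np.uint8);c[:250,:400]=cv2.resize(im,(400,250));c[:,400:]=cv2.resize(t[120:270,220:340],(400,500),interpolation=cv2.INTER_CUBIC);tt=arm.read_camera('top')[:,:,::-1];c[250:,:400]=cv2.resize(tt,(400,250))
cv2.imwrite("pics/c8.png",c)
H=RU.apply(np.array([(0,27,115),(-79,0,103)])/1e3)+U
print(proj('scene',H).round(1).tolist(),proj('wrist',H,s).round(1).tolist())
```

```text
16.45 unit mm [  0.4  48.8 252.7] [-89.8   0.3  78.1] [ 0.5  0.1 -0.7]
[[297.3, 192.9], [292.7, 177.6]] [[301.8, 189.7], [277.1, 118.9]]
```

View pics/c8.png

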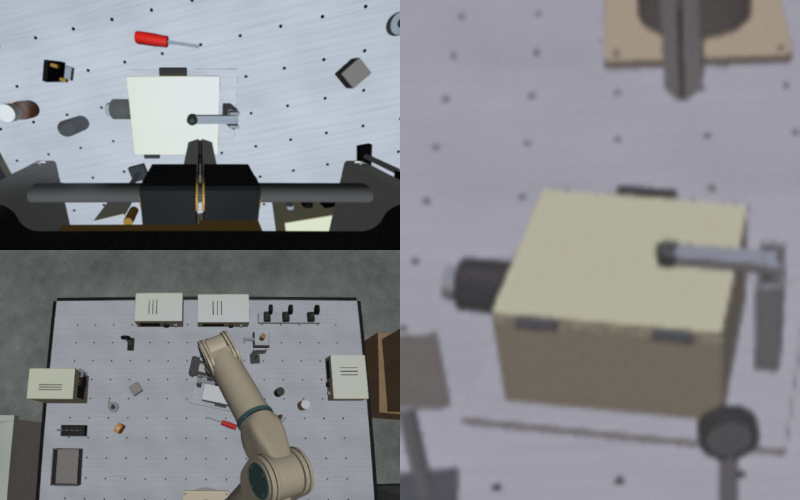

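The clamp arm lies flat. Its tip in the wrist view is at about (304,190), against a predicted (302,190), and the lid is shut. The lens post, screen and driver have not visibly moved, and the tool is 140 mm clear.

```bash
python3 -c "
from cell import arm
print(arm.finish_job())"
```

```text
the job is handed in; nothing more can be done
None
```

The holder is in the bay, the lid is shut and the clamp arm lies flat on the lid. I handed the job in at about 16.5 s of the 70 s; the hand-in gave no verdict.

**What my last checks showed:**
- **Holder:** after release it stood upright between the ribs, with its top face within about 1–2 px of where it should be. I could not see it again after the lid closed.
- **Lid:** the fingertips stopped at z = 102.8 mm, against a lid top at 103 mm when shut. The free edge showed at image row 152, against a predicted 151.
- **Clamp arm:** its tip showed at about (304,190) in the wrist view, against a predicted (302,190).
- **Bystanders:** none looked moved in the last pictures, though I did not measure them. The arm hides part of the top view.
- **Tool:** it ended about 140 mm above the clamp arm, touching nothing.

**Forces:** the final press on the clamp arm reached 84 N at the wrist, higher than I intended but below the 120 N limit. The lid press reached 41 N. Both presses were made with the fingertips, not the gripper's body or the arm. No check failed.

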